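# Sweep the jog strip of the rotary stage

### The arm

A 7-joint arm with a two-finger parallel gripper is mounted at the origin on the work surface. World frame = base frame: x ahead of the robot, y to its left, z up, the work surface at z = 0. Lengths are in m, angles in rad, forces in N, time in s.
With the tool pointing down it reaches from about 0.425 to 0.825 m from the base axis. Payload 3.6 kg.
Tool frame: the origin (TCP) lies on the mounting face of the last link; the fingertips stand manip.finger_overhang ahead of it and the grasp point (between the pads) lies 167 mm ahead of it (manip.finger_overhang is the distance from the TCP to the fingertips, in m); z points along the fingers, y is the line along which they close (so a half turn about z gives the same grasp; the last joint's range is limited). The gripper opens to 93 mm and grips with 3 to 60 N. Pads are 15 mm wide; open, the fingers measure 128 mm over their backs; the gripper's body (75 mm by 188 mm) begins 65 mm behind the grasp point.
Start: joints at [-1.141, 0.615, -0.013, 1.423, 0.008, 1.103, -0.04], TCP at [0.287, 0.583, 0.405] pointing down, gripper open.
Joint ranges: [-3.12, 3.12], [-0.3, 2.06], [-1.34, 1.32], [0.26, 2.42], [-1.36, 4.5], [0.01, 1.98], [-2.84, 2.84]. Speed limits (rad/s): [2.79, 2.79, 3.14, 3.14, 3.14, 3.14, 3.14].

### API

Orientations are given as a unit quaternion [x, y, z, w].
In Python, from rig import manip gives the robot as it stands.
- The arm moves only by the tool jog_arm, never from a script. Its argument "targets" is one flat list of numbers, 7 for each row, row after row: the shift along the tool's x, y, z in mm, then the turn, a rotation vector about the tool's x, y, z in degrees, then the opening, from -1 (shut) to 1 (fully open). In form: [tx, ty, tz, ax, ay, az, fingers, tx, ty, tz, ax, ay, az, fingers, ...]. A call has 1 to 5 rows; each row shifts and turns the commanded pose from where the row before left it, along the tool's axes as they then stand; what a row does not reach is not made up. A row lasts 1/12 s, in which the tool goes at most 41.7 mm and 7.16 degrees, less where a joint would pass 70% of its speed; a pose out of reach is approached as far as the arm can. A call with a gripper value outside its range is refused whole. The fingers move at their own pace and stop on an object; "grip_force" is the grip in N (left out, the last holds). Time passes only in rows, so rows that do not move let the fingers close. It gives the time, the measured TCP pose, the force, the opening and the grip force at its end, in the units of the state.
- manip.get_state(): the state, without advancing time (a new reading comes with each control period).
- manip.read_camera(name): name is "scene" or "top" or "wrist"; returns a dict with "frame" (400x640x3 uint8, red, green, blue), "z_map" (400x640 float32, m along the optical axis (not along the pixel's ray), 0 where there is no reading), "fx", "fy", "cx", "cy" (pixels), "k1" (the pictures are not rectified: a ray, as slopes to the right and down, at radius r is drawn at 1 + k1 r^2 times it, then the intrinsics apply), "eye" and "orientation" of the camera in the world. Camera axes: x right, y up, looking along -z (the intrinsics and any distortion apply to the point x, -y, -z); pixel columns grow to the right and rows downward; lengths in m; the calibration is good to about 2 mm. A picture is of the moment at which its call begins.
- manip.finish_job(): hands the job in; it is judged then, once.
The state is a dict: "clock": time; "q": joint angles; "qvel": joint speeds; "tau": joint torques, N m; "ee_pos": TCP position; "ee_rot": TCP orientation; "contact_force": force on the tool from outside, world axes, zero at the start; "ft_torque": the same for the moment, N m; "grip_width": opening from 0.0 (shut) to 1.0 (fully open); "grip_force": force on a finger pad.
Only numpy, scipy, OpenCV 4.12 (cv2) and the standard library are available. Lean on these libraries where they do the work, as an engineer would, in place of code of your own. Each camera call takes 0.05 s, during which the arm holds its last target. There are 200 camera calls.

### The job

Check the curved touch strip on the black round stage: set the closed fingertips lightly on the strip's end beside the tall post, pressing it a little way down but not hard, and trace along the strip to its other end beside the low stud, without lifting off on the way. Finish there, still lightly pressing the strip down at that end. Grasp nothing and leave the things on the stage and the table where they are.

Things in the scene. Friction and masses are not known exactly. Their poses are not given: they have to be found in the camera images.
- stage: black round stage, fixed: plate 290 mm across, its top 30 mm above the table. Origin on its axis at table height. z up; x points from the axis to the middle of the strip. The touch strip is an aluminium arc about this axis: 110 mm radius at its centre line, 24 mm wide, from 60 degrees on one side of x to 60 degrees on the other (about 230 mm long); its flat top stands 46 mm above the table, 16 mm above the plate. The stage may stand turned any way round
- strip (a joint): how far the whole strip is pressed down, in m: 0 untouched, 0.010 at its stop. It sinks straight down as one piece wherever it is pressed and springs back: about 2 N to start it moving, 4 N at 5 mm, 6 N at 10 mm; hard stop there
- strip_mid (a point): centre of the strip's top surface, half-way along the strip; sinks with it
- post_top (a point): centre of the top of the tall post that marks the starting end: upright aluminium pin 14 mm across, fixed on the stage, top 80 mm above the table (34 mm above the strip). It stands on the strip's arc (110 mm from the stage's axis), 17 degrees beyond the strip's end; on either end of the strip, by chance
- stud_top (a point): centre of the top of the low stud that marks the finishing end: flat aluminium disc 26 mm across, fixed on the stage, top 36 mm above the table (10 mm below the strip's top). It stands on the strip's arc, 17 degrees beyond the strip's other end
- lens: bystander, loose: lens in a black round cell, 48 mm across, 18 mm high, lying near the middle of the stage; origin at the centre of its underside; leave alone
- spacer: bystander, loose: aluminium ring 32 mm across, 12 mm high, lying on the bare side of the stage opposite the strip; origin at the centre of its underside; leave alone
- dish: bystander, loose: pale translucent closed round dish 86 mm across, 14 mm high, on the table; origin at the centre of its underside; leave alone
- mouse: bystander, loose: black computer mouse 100 x 58 x 34 mm on the table; origin at the centre of its underside; leave alone
- driver: bystander, loose: black-handled screwdriver about 0.2 m long, lying on the table; leave alone
- holder: bystander, loose: upright steel post holder, foot 40 mm across, 50 mm high, on the table; origin at the centre of its underside; leave alone
- cap: bystander, loose: black round lens cap 52 mm across, 14 mm high, on the table; origin at the centre of its underside; leave alone
- block: bystander, loose: steel gauge block 40 x 30 x 25 mm on the table; origin at the centre of its underside; leave alone

How it is judged:
By the outcome, as a careful person would: the job done as asked, in the order asked, and still so for the second after the job is handed in, while the arm keeps its last pose, push and grip.
It also fails if it takes over 40 s, if anything falls off the work surface, if the arm or the gripper's body presses on something with over 40 N, if the wrist force passes 120 N, or if a joint passes its speed limit or range.

## Working session

There is one attempt and no reset: what is moved stays moved. The work goes in short steps, Python scripts to look and compute and a tool call to move; the robot and the scene stay as the last step left them, time stands still between calls to the robot, and variables do not carry over. Pictures are saved under pics/ and viewed, at most 10 in all, crops included, and the job is handed in when it is done.

Besides the shell and the picture viewer there is one more tool, called after "Call:" by a JSON object that holds its "op" and its "data". jog_arm: Moves the arm, as the interface text tells. Its arguments: {"type":"object","properties":{"targets":{"type":"array","items":{"type":"number"}},"grip_force":{"type":"number"}},"required":["targets"]}

```bash
ls; mkdir -p pics
cat > h.py <<'E'
import numpy as np, cv2
from scipy.spatial.transform import Rotation as R
from rig import manip
def cam(n):
    c=manip.read_camera(n); return c
def world(c):
    K=np.array([[c['fx'],0,c['cx']],[0,c['fy'],c['cy']],[0,0,1.]])
    v,u=np.mgrid[0:400,0:640]
    p=np.stack([u,v],-1).reshape(-1,1,2).astype(float)
    s=cv2.undistortPoints(p,K,np.array([c['k1'],0,0,0,0.])).reshape(400,640,2)
    z=c['z_map'].astype(float)
    P=np.stack([s[...,0]*z,-s[...,1]*z,-z],-1)
    return P@R.from_quat(c['orientation']).as_matrix().T+np.array(c['eye'])
E
python3 - <<'E'
from h import *
s=manip.get_state(); print(s, manip.finger_overhang)
for n in('top','scene'):
    c=cam(n); cv2.imwrite(f'pics/{n}1.png',c['frame'][...,::-1]); np.save(n+'.npy',world(c)); np.save(n+'_z.npy',c['z_map'])
    print(n,c['eye'],c['orientation'],c['fx'],c['k1'])
E
```

```text
pics
{'clock': 0.0, 'q': array([-1.14054313,  0.61590028, -0.01262168,  1.42485477,  0.00812065,
        1.10338732, -0.04039833]), 'qvel': array([ 0.00091048, -0.00061832,  0.00154982,  0.00088878, -0.00023247,
        0.00050572, -0.00127116]), 'tau': array([-2.54955438e-05, -4.58937371e+01,  2.09080484e-01, -1.65749645e+01,
       -6.10551378e-02,  2.03633221e-02,  2.32067423e-04]), 'ee_pos': array([0.28652458, 0.58310081, 0.40360749]), 'ee_rot': array([ 2.26356684e-01,  9.74043680e-01, -1.22257336e-03, -2.58417348e-04]), 'contact_force': array([0.09757885, 0.16274578, 0.21037509]), 'ft_torque': array([0.02390926, 0.01100233, 0.00961016]), 'grip_force': 0.0, 'grip_width': 0.9990517838336617} 0.1861
top [ 0.40685321 -0.01898676  0.95778741] [-0.06432917  0.05848847  0.71078914 -0.69801121] 377.5283232559988 -0.03729985491908965
scene [ 0.96305001 -0.30415374  0.79894959] [0.25785962 0.1374341  0.4276759  0.8554026 ] 360.928223845967 0.013449390094935131
```

View pics/top1.png

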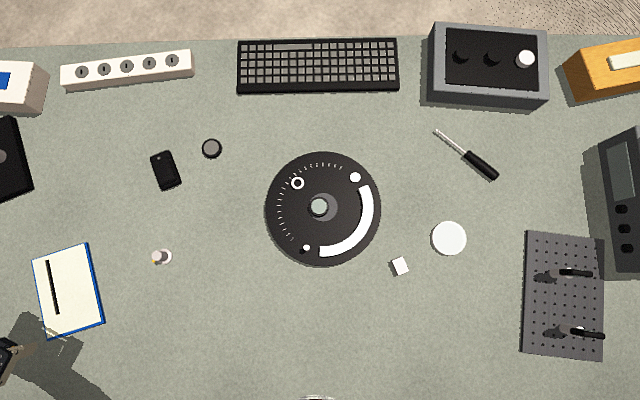

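View pics/scene1.png

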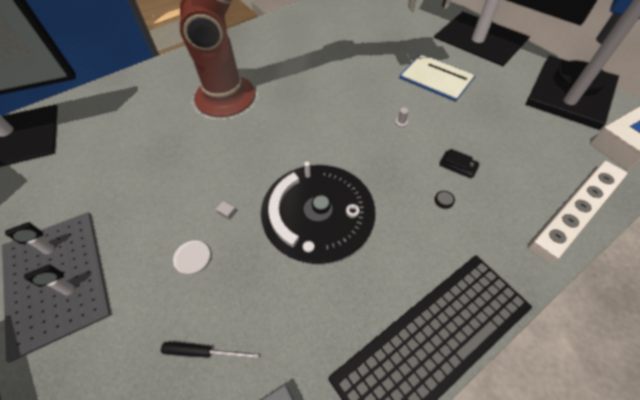

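The top view shows the stage at about (322,209), the post at (306,248) next to the strip end at (320,252), and the stud at (355,177) next to the end at (365,187).

```bash
cat > m.py <<'E'
from h import *
from scipy.optimize import least_squares
def plane(c,uv,z):
    K=np.array([[c['fx'],0,c['cx']],[0,c['fy'],c['cy']],[0,0,1.]])
    s=cv2.undistortPoints(np.array(uv,float).reshape(-1,1,2),K,np.array([c['k1'],0,0,0,0.])).reshape(-1,2)
    d=np.c_[s[:,0],-s[:,1],-np.ones(len(s))]@R.from_quat(c['orientation']).as_matrix().T
    e=np.array(c['eye']); return e+d*((z-e[2])/d[:,2])[:,None]
def measure(n,u0,v0,r=65,show=True):
    c=cam(n); g=c['frame'].min(2); 
    m=(g>150).astype(np.uint8); k=np.zeros_like(m); cv2.circle(k,(u0,v0),r,1,-1); m&=k
    N,L,S,C=cv2.connectedComponentsWithStats(m)
    i=1+np.argmax(S[1:,4]); v,u=np.nonzero(L==i)
    P=plane(c,np.c_[u,v],.046)[:,:2]
    W=world(c)[v,u]; zz=W[:,2][c['z_map'][v,u]>0]
    # centre: radial limits .098/.122
    f=lambda x:np.maximum(0,np.abs(np.hypot(*(P-x).T)-.110)-.0115)
    g0=lambda x:np.hypot(*(P-x).T)-.110
    x=least_squares(g0,plane(c,[[u0,v0]],.03)[0,:2]).x
    rr=np.hypot(*(P-x).T); a=P-x; mid=np.angle(np.mean((a[:,0]+1j*a[:,1])/rr))
    da=np.degrees(np.angle(np.exp(1j*(np.arctan2(a[:,1],a[:,0])-mid))))
    print(n,S[i,4],'ctr',x,'r',rr.min(),rr.max(),'mid',np.degrees(mid),'span',da.min(),da.max(),'z',np.median(zz))
    for j in range(1,N):
        if S[j,4]>8 and j!=i: print(' blob',C[j],S[j,4],plane(c,[C[j]],.036)[0],plane(c,[C[j]],.08)[0])
if __name__=='__main__':
    measure('top',322,209); measure('scene',318,213)
    print(np.median(np.load('top.npy')[290:320,250:350].reshape(-1,3),0))
E
python3 m.py
```

```text
top 2352 ctr [ 0.55499814 -0.02517895] r 0.14260743350918142 0.16166679393675207 mid -64.65931621224874 span -179.78778572854722 179.83019877042247 z 0.0001594190828101416
 blob [354.73863636 176.64772727] 88 [ 0.63283781 -0.10880122  0.036     ] [ 0.62205081 -0.10451407  0.08      ]
 blob [297.18072289 182.43373494] 83 [0.62076995 0.03572316 0.036     ] [0.61055899 0.03311167 0.08      ]
 blob [353.88845015 226.57354393] 1013 [ 0.50721012 -0.10236464  0.036     ] [ 0.50241975 -0.09838473  0.08      ]
 blob [318.50819672 205.91803279] 183 [ 0.56015516 -0.01660247  0.036     ] [ 0.55283755 -0.01671628  0.08      ]
 blob [306.      247.09375] 32 [0.45928617 0.01562287 0.036     ] [0.45678337 0.01397084 0.08      ]
scene 803 ctr [ 0.55710275 -0.02891828] r 0.09668427068538177 0.12329440836742239 mid -120.87155682057329 span -64.6384285713694 56.674858841892174 z 0.04613949395230649
 blob [306.5        163.21428571] 28 [0.42371869 0.0320615  0.036     ] [0.45482242 0.01267166 0.08      ]
 blob [352.4625 210.0125] 80 [0.61656661 0.03609189 0.036     ] [0.63654863 0.01646961 0.08      ]
 blob [308.04651163 246.09302326] 86 [ 0.63112695 -0.11032415  0.036     ] [ 0.65026926 -0.12150248  0.08      ]
[ 3.20668557e-01  3.37499212e-02 -6.87656144e-06]
```

```bash
sed -i "s/measure('top',322,209)/measure('top',322,209,56)/" m.py; python3 m.py | head -6
python3 - <<'E'
from h import *
s=manip.get_state(); M=R.from_quat(s['ee_rot']).as_matrix(); print(M.round(4))
c=np.array([.556,-.0273]); 
for a in(-124.7-57.5,):
    t=np.r_[c+.11*np.array([np.cos(np.radians(a)),np.sin(np.radians(a))]),.046+.1861+.06]
    print(t,(M.T@(t-s['ee_pos'])*1000).round(1))
E
```

```text
top 1014 ctr [ 0.55881181 -0.02765508] r 0.09634072156349067 0.12271369992372048 mid -125.24651570628944 span -60.4849625859146 61.28829670691821 z 0.04590330184927466
 blob [354.73863636 176.64772727] 88 [ 0.63283781 -0.10880122  0.036     ] [ 0.62205081 -0.10451407  0.08      ]
 blob [297.18072289 182.53012048] 83 [0.62052252 0.03572515 0.036     ] [0.61032337 0.03311357 0.08      ]
 blob [318.48351648 205.95054945] 182 [ 0.56007475 -0.01653993  0.036     ] [ 0.55276097 -0.01665672  0.08      ]
 blob [306.      247.09375] 32 [0.45928617 0.01562287 0.036     ] [0.45678337 0.01397084 0.08      ]
scene 802 ctr [ 0.55713824 -0.02893016] r 0.09671999820868588 0.12327036191103902 mid -120.80966187454779 span -64.70451045851286 56.59854164313931 z 0.04616370461730385
[[-8.975e-01  4.410e-01 -4.000e-04]
 [ 4.410e-01  8.975e-01 -8.000e-04]
 [-0.000e+00 -9.000e-04 -1.000e+00]]
[ 0.44608108 -0.02307734  0.2921    ] [-410.5 -473.8  112.7]
```

Call:
{"op": "jog_arm", "data": {"targets": [-26,-30,0,0,0,0,-1,-26,-30,0,0,0,0,-1,-26,-30,0,0,0,0,-1,-26,-30,0,0,0,0,-1,-26,-30,0,0,0,0,-1]}}

```text
clock: 0.72
ee_pos: [0.3374, 0.3895, 0.4048]
ee_rot: [0.226, 0.974, 0.0, 0.0]
contact_force: [1.0, 0.9, -0.9]
grip_width: 0.693
grip_force: 0.0
```

Call:
{"op": "jog_arm", "data": {"targets": [-26,-30,0,0,0,0,-1,-26,-30,0,0,0,0,-1,-26,-30,0,0,0,0,-1,-26,-30,0,0,0,0,-1,-26,-30,0,0,0,0,-1]}}

```text
clock: 1.13
ee_pos: [0.3878, 0.1975, 0.4051]
ee_rot: [0.226, 0.974, 0.0, 0.0]
contact_force: [1.3, 0.0, -0.5]
grip_width: 0.333
grip_force: 0.0
```

Call:
{"op": "jog_arm", "data": {"targets": [-26,-30,0,0,0,0,-1,-26,-30,0,0,0,0,-1,-26,-30,0,0,0,0,-1,-26,-30,0,0,0,0,-1,0,0,0,0,0,0,-1]}}

```text
clock: 1.55
ee_pos: [0.4294, 0.0377, 0.4053]
ee_rot: [0.233, 0.972, -0.002, 0.002]
contact_force: [-0.5, 0.6, 0.1]
grip_width: 0.012
grip_force: 0.0
```

```bash
cat > to.py <<'E'
from h import *
import sys
s=manip.get_state(); M=R.from_quat(s['ee_rot']).as_matrix(); print(s['ee_pos'],s['ee_rot'].round(4),s['contact_force'].round(2),s['q'].round(2))
a=np.radians(-124.9+float(sys.argv[1])); t=np.r_[.558+.11*np.cos(a),-.0283+.11*np.sin(a),.1861+float(sys.argv[2])]
print(t,(M.T@(t-s['ee_pos'])*1000).round(1))
E
python3 to.py -57 .076
python3 - <<'E'
from h import *
c=cam('wrist'); cv2.imwrite('pics/w1.png',c['frame'][...,::-1])
E
```

```text
[0.42941365 0.03770296 0.40526252] [ 0.2334  0.9724 -0.002   0.0017] [-0.49  0.55  0.14] [-0.23  0.28  0.12  2.02 -0.04  0.84  1.01]
[ 0.44806048 -0.02465293  0.2621    ] [-44.3 -46.6 143.5]
```

View pics/w1.png

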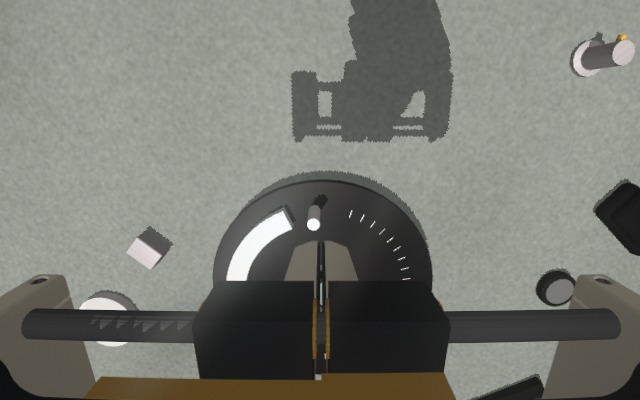

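The wrist view shows the shut fingertips at about (321,240), with the post at (313,224) and the strip's starting end at (290,215). They are clear and high, so I move over the start and then down.

Call:
{"op": "jog_arm", "data": {"targets": [-22,-23,0,0,0,0,-1,-22,-23,20,0,0,0,-1,0,0,40,0,0,0,-1,0,0,40,0,0,0,-1,0,0,20,0,0,0,-1]}}

```text
clock: 2.02
ee_pos: [0.4463, -0.0139, 0.2818]
ee_rot: [0.226, 0.974, -0.0, -0.002]
contact_force: [-0.5, 0.1, 0.6]
grip_width: 0.004
grip_force: 0.0
```

Call:
{"op": "jog_arm", "data": {"targets": [0,0,5,0,0,0,-1,0,0,0,0,0,0,-1,0,0,0,0,0,0,-1]}}

```text
clock: 2.27
ee_pos: [0.4479, -0.014, 0.2805]
ee_rot: [0.226, 0.974, 0.0, 0.001]
contact_force: [0.3, -0.6, 0.4]
grip_width: 0.005
grip_force: 0.0
```

```bash
python3 to.py -57 .050
python3 - <<'E'
from h import *
c=cam('wrist'); cv2.imwrite('pics/w2.png',c['frame'][...,::-1])
E
```

```text
[ 0.4479037  -0.01399191  0.28053602] [2.256e-01 9.742e-01 4.000e-04 7.000e-04] [ 0.34 -0.63  0.4 ] [-0.09  0.5   0.1   2.13 -0.1   0.51  1.2 ]
[ 0.44806048 -0.02465293  0.2361    ] [-4.8 -9.6 44.4]
```

View pics/w2.png

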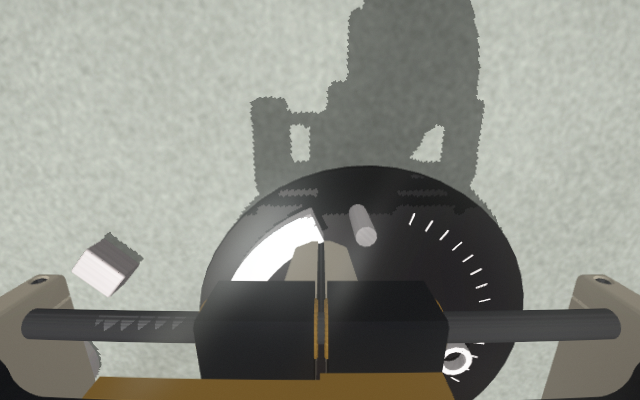

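The wrist view shows the strip's starting end at (320,225) left of the post, whose top is at (367,237). The tips still need about 10 mm towards the strip. I check the calibration from here.

Run:
```python
from m import *
c=cam('wrist'); print('post',plane(c,[[367,237]],.08)[0], 'strip corners',plane(c,[[311,208],[324,241]],.046))
a=np.radians(-124.9-77); print('pred post',.558+.11*np.cos(a),-.0283+.11*np.sin(a))
a=np.radians(-124.9-60)
for r in(.122,.098): print(.558+r*np.cos(a),-.0283+r*np.sin(a))
```

```text
post [0.45597703 0.01482834 0.08      ] strip corners [[ 0.43233545 -0.01413625  0.046     ]
 [ 0.46004738 -0.01701815  0.046     ]]
pred post 0.45593801207111884 0.012728656083338993
0.43644587386470945 -0.01787913537724118
0.46035816097329124 -0.019929141532537997
```

Call:
{"op": "jog_arm", "data": {"targets": [-4,-7.5,0,0,0,0,-1,0,0,20,0,0,0,-1,0,0,15,0,0,0,-1,0,0,5,0,0,0,-1,0,0,0,0,0,0,-1]}}

```text
clock: 2.78
ee_pos: [0.4475, -0.0238, 0.2396]
ee_rot: [0.227, 0.974, -0.0, -0.0]
contact_force: [0.2, 0.2, 0.5]
grip_width: 0.006
grip_force: 0.0
```

```bash
python3 to.py -57 .042
```

```text
[ 0.44752421 -0.02378152  0.23958681] [ 2.267e-01  9.740e-01 -2.000e-04 -4.000e-04] [0.23 0.22 0.49] [-0.05  0.58  0.08  2.16 -0.11  0.4   1.23]
[ 0.44806048 -0.02465293  0.2281    ] [-0.9 -0.5 11.5]
```

Call:
{"op": "jog_arm", "data": {"targets": [0.5,1,3,0,0,0,-1,0,0,3,0,0,0,-1,0,0,2,0,0,0,-1,0,0,0,0,0,0,-1]}}

```text
clock: 3.12
ee_pos: [0.4479, -0.0221, 0.232]
ee_rot: [0.226, 0.974, 0.0, 0.001]
contact_force: [0.1, 0.2, 3.4]
grip_width: 0.004
grip_force: 1.1
```

Call:
{"op": "jog_arm", "data": {"targets": [0,0,2,0,0,0,-1,0,0,0,0,0,0,-1,0,0,0,0,0,0,-1]}}

```text
clock: 3.37
ee_pos: [0.4479, -0.0222, 0.23]
ee_rot: [0.226, 0.974, 0.0, 0.001]
contact_force: [0.5, 0.9, 2.9]
grip_width: 0.005
grip_force: 1.5
```

```bash
cat > plan.py <<'E'
from h import *
import sys
s=manip.get_state(); print(s['ee_pos'].round(4),s['contact_force'].round(2),s['ft_torque'].round(2),s['clock'])
p=s['ee_pos'][:2]; M=R.from_quat([.2264,.974,0,0]).as_matrix()[:2,:2]
C=np.array([.558,-.0275]); m=-125.2
d=p-C; print('r',np.hypot(*d),'ang',np.degrees(np.arctan2(d[1],d[0]))-m)
A=np.radians(m+np.linspace(-57,57,41)); Q=C+.11*np.c_[np.cos(A),np.sin(A)]
print(Q[[0,10,20,30,40]].round(4)); print((np.diff(Q,axis=0)@M*1000).round(1).tolist())
E
python3 plan.py
```

```text
[ 0.4479 -0.0222  0.23  ] [0.55 0.9  2.89] [ 0.07 -0.13 -0.04] 3.3667
r 0.11019680681991714 ang 302.4217645753779
[[ 0.4481 -0.0233]
 [ 0.4594 -0.0762]
 [ 0.4946 -0.1174]
 [ 0.5452 -0.1367]
 [ 0.5989 -0.1296]]
[[-2.3, -4.9], [-2.6, -4.8], [-2.8, -4.7], [-3.1, -4.5], [-3.3, -4.4], [-3.5, -4.2], [-3.7, -4.0], [-3.9, -3.8], [-4.1, -3.6], [-4.3, -3.4], [-4.4, -3.2], [-4.6, -3.0], [-4.7, -2.8], [-4.9, -2.5], [-5.0, -2.3], [-5.1, -2.0], [-5.2, -1.8], [-5.3, -1.5], [-5.3, -1.3], [-5.4, -1.0], [-5.4, -0.7], [-5.5, -0.5], [-5.5, -0.2], [-5.5, 0.1], [-5.5, 0.4], [-5.4, 0.6], [-5.4, 0.9], [-5.3, 1.2], [-5.3, 1.4], [-5.2, 1.7], [-5.1, 2.0], [-5.0, 2.2], [-4.9, 2.4], [-4.8, 2.7], [-4.6, 2.9], [-4.5, 3.1], [-4.3, 3.4], [-4.1, 3.6], [-4.0, 3.8], [-3.8, 4.0]]
```

Call:
{"op": "jog_arm", "data": {"targets": [0,0,2.5,0,0,0,-1,0,0,0,0,0,0,-1,0,0,0,0,0,0,-1]}}

```text
clock: 3.62
ee_pos: [0.4479, -0.0222, 0.2274]
ee_rot: [0.226, 0.974, 0.0, 0.0]
contact_force: [0.2, 0.6, 4.4]
grip_width: 0.004
grip_force: 2.0
```

Call:
{"op": "jog_arm", "data": {"targets": [-2.3,-4.9,0,0,0,0,-1,-2.6,-4.8,0,0,0,0,-1,-2.8,-4.7,0,0,0,0,-1,-3.1,-4.5,0,0,0,0,-1,-3.3,-4.4,0,0,0,0,-1]}}

```text
clock: 4.03
ee_pos: [0.4496, -0.0499, 0.2271]
ee_rot: [0.227, 0.974, -0.0, -0.001]
contact_force: [-0.4, 3.3, 4.5]
grip_width: 0.003
grip_force: 2.1
```

```bash
python3 plan.py|head -2
```

```text
[ 0.4496 -0.0499  0.2271] [-0.41  3.3   4.46] [ 0.68  0.18 -0.  ] 4.0333
r 0.110728324115215 ang -43.133156751577346
```

Call:
{"op": "jog_arm", "data": {"targets": [-3.5,-4.2,0,0,0,0,-1,-3.7,-4.0,0,0,0,0,-1,-3.9,-3.8,0,0,0,0,-1,-4.1,-3.6,0,0,0,0,-1,-4.3,-3.4,0,0,0,0,-1]}}

```text
clock: 4.45
ee_pos: [0.4589, -0.0755, 0.2271]
ee_rot: [0.227, 0.974, -0.0, -0.001]
contact_force: [-0.9, 2.1, 4.1]
grip_width: 0.005
grip_force: 2.1
```

Call:
{"op": "jog_arm", "data": {"targets": [-4.4,-3.2,0,0,0,0,-1,-4.6,-3.0,0,0,0,0,-1,-4.7,-2.8,0,0,0,0,-1,-4.9,-2.5,0,0,0,0,-1,-5.0,-2.3,0,0,0,0,-1]}}

```text
clock: 4.87
ee_pos: [0.4742, -0.0983, 0.2272]
ee_rot: [0.227, 0.974, -0.0, -0.001]
contact_force: [-1.8, 3.8, 4.5]
grip_width: 0.001
grip_force: 2.1
```

```bash
python3 plan.py|head -2
```

```text
[ 0.4742 -0.0983  0.2272] [-1.82  3.76  4.49] [0.62 0.49 0.02] 4.8667
r 0.10972122894608695 ang -14.590646830091359
```

On track at constant depth.

Call:
{"op": "jog_arm", "data": {"targets": [-5.1,-2.0,0,0,0,0,-1,-5.2,-1.8,0,0,0,0,-1,-5.3,-1.5,0,0,0,0,-1,-5.3,-1.3,0,0,0,0,-1,-5.4,-1.0,0,0,0,0,-1]}}

```text
clock: 5.28
ee_pos: [0.4947, -0.1167, 0.2272]
ee_rot: [0.226, 0.974, -0.0, -0.0]
contact_force: [-2.8, 1.6, 4.1]
grip_width: 0.004
grip_force: 2.1
```

Call:
{"op": "jog_arm", "data": {"targets": [-5.4,-0.7,0,0,0,0,-1,-5.5,-0.5,0,0,0,0,-1,-5.5,-0.2,0,0,0,0,-1,-5.5,0.1,0,0,0,0,-1,-5.5,0.4,0,0,0,0,-1]}}

```text
clock: 5.7
ee_pos: [0.519, -0.1296, 0.2272]
ee_rot: [0.227, 0.974, -0.0, -0.0]
contact_force: [-3.7, 1.5, 4.2]
grip_width: 0.003
grip_force: 2.0
```

```bash
python3 plan.py|head -2
python3 - <<'E'
from h import *
cv2.imwrite('pics/t2.png',cv2.resize(cam('top')['frame'][130:280,240:420,::-1],None,fx=4,fy=4))
E
```

```text
[ 0.519  -0.1296  0.2272] [-3.73  1.51  4.2 ] [ 0.3   0.76 -0.02] 5.7
r 0.1092802582148348 ang 14.29887899470998
```

View pics/t2.png

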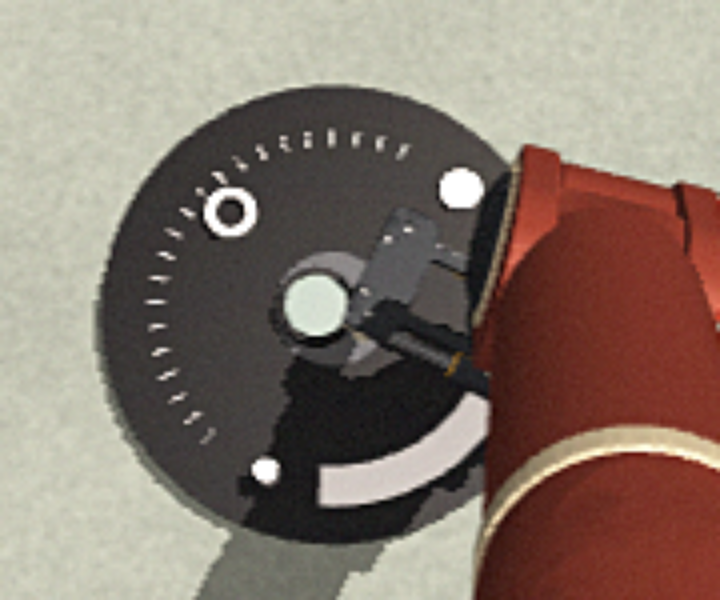

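The top view shows the lens, spacer, post (265,470) and stud (460,188) all undisturbed. I continue with a slight outward correction.

Call:
{"op": "jog_arm", "data": {"targets": [-5.4,0.2,0,0,0,0,-1,-5.4,0.6,0,0,0,0,-1,-5.3,1.2,0,0,0,0,-1,-5.3,1.4,0,0,0,0,-1,-5.2,1.7,0,0,0,0,-1]}}

```text
clock: 6.17
ee_pos: [0.5453, -0.1366, 0.2273]
ee_rot: [0.226, 0.974, -0.0, 0.0]
contact_force: [-3.1, 1.2, 3.2]
grip_width: 0.004
grip_force: 2.0
```

Call:
{"op": "jog_arm", "data": {"targets": [-5.1,2.0,0,0,0,0,-1,-5.0,2.2,0,0,0,0,-1,-4.9,2.4,0,0,0,0,-1,-4.8,2.7,0,0,0,0,-1,-4.6,2.9,0,0,0,0,-1]}}

```text
clock: 6.58
ee_pos: [0.5726, -0.1363, 0.2273]
ee_rot: [0.226, 0.974, -0.0, 0.0]
contact_force: [-2.4, -0.2, 3.4]
grip_width: 0.004
grip_force: 2.0
```

```bash
python3 plan.py|head -2
python3 - <<'E'
from m import *
c=cam('wrist'); cv2.imwrite('pics/w3.png',c['frame'][...,::-1])
E
```

```text
[ 0.5726 -0.1363  0.2273] [-2.37 -0.2   3.44] [-0.12  0.75  0.01] 6.5833
r 0.1097681544254571 ang 42.84746776668476
```

View pics/w3.png

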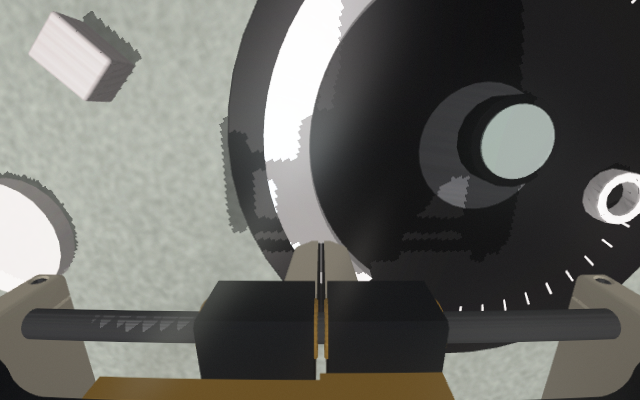

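The wrist view shows the tips at (321,245) riding on the strip, clear of the lens. Last stretch.

Call:
{"op": "jog_arm", "data": {"targets": [-4.5,3.1,0,0,0,0,-1,-4.3,3.4,0,0,0,0,-1,-4.1,3.6,0,0,0,0,-1,-4.0,3.8,0,0,0,0,-1,-3.8,4.0,0,0,0,0,-1]}}

```text
clock: 7.05
ee_pos: [0.5991, -0.1292, 0.2273]
ee_rot: [0.226, 0.974, -0.0, 0.0]
contact_force: [-3.4, -1.1, 4.1]
grip_width: 0.008
grip_force: 2.0
```

Call:
{"op": "jog_arm", "data": {"targets": [0,0,0,0,0,0,-1,0,0,0,0,0,0,-1,0,0,0,0,0,0,-1]}}

```text
clock: 7.3
ee_pos: [0.5997, -0.1286, 0.2278]
ee_rot: [0.226, 0.974, 0.001, 0.002]
contact_force: [0.2, 0.8, 3.1]
grip_width: 0.003
grip_force: 1.9
```

```bash
python3 plan.py|head -2
python3 - <<'E'
from m import *
cv2.imwrite('pics/s3.png',cv2.resize(cam('scene')['frame'][120:290,220:420,::-1],None,fx=3.5,fy=3.5))
cv2.imwrite('pics/t3.png',cv2.resize(cam('top')['frame'][130:280,240:420,::-1],None,fx=4,fy=4))
E
```

```text
[ 0.5997 -0.1286  0.2278] [0.2  0.75 3.13] [ 0.13 -0.1  -0.  ] 7.3
r 0.10934135028677139 ang 57.64050067476447
```

View pics/s3.png

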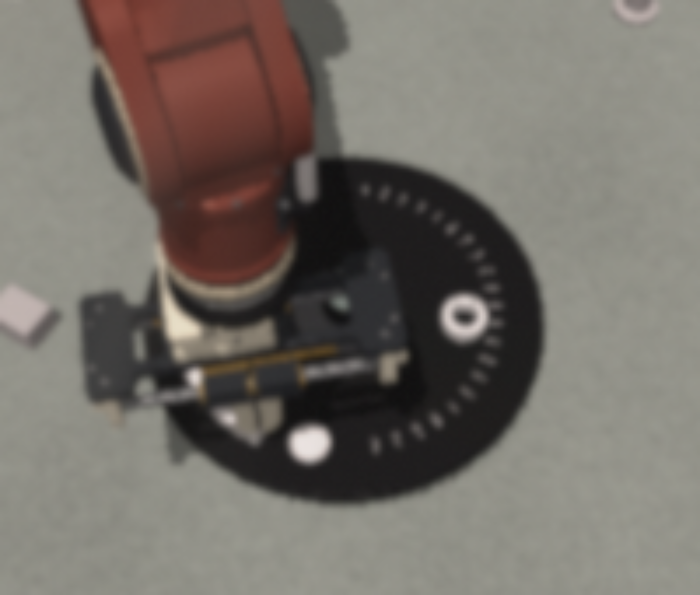

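The scene view shows the tips at (258,435), at the strip's end next to the stud at (310,443). They are still pressing about 4 mm down, and nothing has been disturbed.

```bash
python3 -c "
from rig import manip; print(manip.finish_job())"
```

```text
the job is handed in; nothing more can be done
None
```

I traced the strip from the post end to the stud end without a lift, at about 4 mm depth and 3–4.5 N down, and handed the job in at about 7 s, still pressing lightly at the stud end, with no bystander seen to move.

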